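# Reload the clay printer's feed rack

## Robot

A 6-joint arm with a two-finger parallel gripper is mounted at the origin on the work surface. World frame = base frame: x ahead of the robot, y to its left, z up, the work surface at z = 0. Lengths are in m, angles in rad, forces in N, time in s.
With the tool pointing down it reaches from about 0.375 to 0.975 m from the base axis. Payload 3.8 kg.
Tool frame: the origin (TCP) lies between the finger pads; the fingertips stand 8 mm ahead of it and the grasp point (between the pads) lies 11 mm behind it (tcp_to_tips is the distance from the TCP to the fingertips, in m); z points along the fingers, y is the line along which they close (so a half turn about z gives the same grasp; the last joint's range is limited). The gripper opens to 85 mm and grips with 20 to 120 N. Pads are 22 mm wide; open, the fingers measure 114 mm over their backs; the gripper's body (76 mm by 85 mm) begins 54 mm behind the grasp point. The pads swing forward as they close: fully open they stand 13 mm farther back than shut.
Start: joints at [1.143, 0.264, 1.604, -0, 1.274, -0.037], TCP at [0.257, 0.624, 0.239] pointing down, gripper open.
Joint ranges: [-2.63, 2.63], [-0.94, 2.18], [0.31, 2.57], [-1.31, 4.45], [0, 2.66], [-2.55, 2.55]. Speed limits (rad/s): [2.57, 2.57, 3.14, 3.14, 3.14, 3.14].

## Interface

Orientations are given as a rotation vector (axis times angle).
In Python, from workcell import * gives the robot as it stands.
- The arm moves only by the tool move_arm, never from a script. Its argument "series" is one flat list of numbers, 7 for each row, row after row: the finger opening in cm, from 0 to 8.54, then the shift along the tool's x, y, z in cm, then the turn, a rotation vector about the tool's x, y, z in degrees. A call has 1 to 5 rows; each row shifts and turns the commanded pose from where the row before left it, along the tool's axes as they then stand; what a row does not reach is not made up. A row lasts 1/8 s, in which the tool goes at most 62.5 mm and 10.7 degrees, less where a joint would pass 70% of its speed; a pose out of reach is approached as far as the arm can. A call is refused whole if a number of a shift passes 6.25 or a number of a turn 10.7, either way. A call with a gripper value outside its range is refused whole. The fingers move at their own pace and stop on an object; "grip_force" is the grip in N (left out, the last holds). Time passes only in rows, so rows that do not move let the fingers close. It gives the time, the measured TCP pose, the force, the opening and the grip force at its end, in the units of the state.
- read_state(): the state, without advancing time (a new reading comes with each control period).
- read_camera(name): name is "scene" or "top" or "wrist"; returns the picture (384x512x3 uint8, red, green, blue); there is no depth.
- calibration(name): a dict with "camera_matrix" (3x3 intrinsics, pixels), "rvec" (rotation vector, rad) and "tvec" (3), from world to camera coordinates, as OpenCV has them. Camera axes: x right, y down, z forward; pixel columns grow to the right and rows downward; lengths in m; the calibration is good to about 2 mm. A picture is of the moment at which its call begins: read the wrist's pose just before it. calibration takes no time and is no camera call; for the wrist camera it gives the pose at the moment of the call.
- finish_job(): hands the job in; it is judged then, once.
The state is a dict: "time": time; "q": joint angles; "joint_vel": joint speeds; "joint_torque": joint torques, N m; "tool_pos": TCP position; "tcp_rot": TCP orientation; "wrist_force": force on the tool from outside, world axes, zero at the start; "torque": the same for the moment, N m; "width": opening from 0.0 (shut) to 1.0 (fully open); "grip_force": force on a finger pad.
Only numpy, scipy, OpenCV 4.12 (cv2) and the standard library are available. Lean on these libraries where they do the work, as an engineer would, in place of code of your own. Each camera call takes 0.05 s, during which the arm holds its last target. There are 200 camera calls.

## Task

Reload the clay printer: swing the rack's keeper bail up and over, then lift each cartridge lying on the table to feel by its weight whether it is full or spent. Slide every full one nose first into a free sleeve of the rack, pushing until you feel it stop fully home, and lay every spent one flat in the returns crate. When all are sorted, swing the bail fully down again behind the loaded cartridges; do not disturb the jar or the cup.

Things in the scene. Friction and masses are not known exactly. Their poses are not given: they have to be found in the camera images.
- rack: feed rack, fixed, turned up to 0.2 rad: aluminium base plate 8 mm thick, 270 mm wide, with three square white sleeves side by side 90 mm apart, open towards the robot (-x), outer tops 64 mm up. Origin: underside of the plate below the middle of the sleeve mouths (mouths at x = 0); x points into the sleeves, z up
- mouth1 (a point): centre of the middle sleeve's mouth, 32 mm above the table. Bores are 50 x 50 mm (3 mm clear all round), side walls flared 12 mm ahead of the mouths, 70 mm deep to a rigid end wall that the nose tip meets. Bore floor: the rack's plate, which runs on to 120 mm in front of the mouths and then ramps down to the table by 145 mm
- bail (a joint): keeper bail of the rack, a U of 12 mm steel rod 286 mm wide, hinged on both sides of the rack. 0 = down (shut): the cross rod lies 32 mm up, 102 mm in front of the mouths, 6 mm behind cartridges fully home. Grows as it swings up and over away from the robot, to 1.8 rad; out of a gripper's way from 1.6. Stiff hinge: stays where left, 3 N at the handle. Starts at 0 to 0.08
- bail_hinge (a point): middle of the bail's hinge line, which runs along the rack's y axis, 55 mm beyond the mouths and 32 mm above the table
- bail_grip (a point): middle of the bail's handle, a black round stub 16 mm thick and 60 mm long that sticks out from the middle of the cross rod, away from the hinge (towards the robot when shut). This point is 40 mm out from the cross rod and 197 mm from the hinge line; 20 mm of stub lie beyond it
- seat0 (a point): where a cartridge's origin is when it is fully home in the right sleeve (rack y = -90 mm): 30 mm in front of the mouth, 30 mm above the table, 100 mm before the end wall
- seat1 (a point): where a cartridge's origin is when it is fully home in the middle sleeve (rack y = 0 mm): 30 mm in front of the mouth, 30 mm above the table, 100 mm before the end wall
- seat2 (a point): where a cartridge's origin is when it is fully home in the left sleeve (rack y = 90 mm): 30 mm in front of the mouth, 30 mm above the table, 100 mm before the end wall
- cart_a: clay cartridge, one of up to five alike: square bar 44 x 44 mm, aluminium with flush black ends 16 mm long, brass nose cone 20 mm long on the front; 160 mm long in all. Origin on its long axis, near the centre of mass, 60 mm ahead of the rear end, 100 mm behind the nose tip, 22 mm up when lying; x points to the nose.
- cart_b: a clay cartridge like cart_a, same look, size and origin. Any of the five may be absent; those present start lying flat on the robot's right, noses pointing roughly away from the robot
- cart_c: a clay cartridge like cart_a, same look, size and origin. A full cartridge weighs 0.55 to 0.75 kg, a spent one 0.18 to 0.26 kg; nothing else tells them apart, and how many are full varies
- cart_d: a clay cartridge like cart_a, same look, size and origin.
- cart_e: a clay cartridge like cart_a, same look, size and origin.
- crate: the returns crate, fixed: an open grey box 220 (x) x 240 (y) x 50 mm high, walls and floor 6 mm, on the robot's left. Origin: centre of its underside, z up. Two cartridges lie in it side by side along its x, each 52 mm off the middle; turned up to 0.15 rad
- jar: bystander: a glass jar, 72 mm wide, 110 mm tall, between rack and crate, beyond them; origin under its centre
- pot: bystander: a grey printed clay cup, 80 mm wide, 75 mm tall, on the far right; origin under its centre
Not all that is in view belongs to the job. What is shaped like the cart_d but pink or red is not meant.

How it is judged:
By the outcome, as a careful person would: the job done as asked, in the order asked, and still so for the second after the job is handed in, with the robot touching nothing.
Of cart_a, cart_b, cart_c, cart_d, cart_e only 3 to 4 are there at a start; the rules pass over those that are not, and their reading is None.
At some moment in a run one of cart_a, cart_b, cart_c, cart_d, cart_e may be knocked a few centimetres aside while the robot is not near it.
Once in a run the grip may slacken for a moment while it holds something.
It also fails if it takes over 210 s, if anything falls off the work surface, if the arm or the gripper's body presses on something with over 40 N, if the wrist force passes 120 N, or if a joint passes its speed limit or range.

## Working session

There is one attempt and no reset: what is moved stays moved. The work goes in short steps, Python scripts to look and compute and a tool call to move; the robot and the scene stay as the last step left them, time stands still between calls to the robot, and variables do not carry over. Pictures are saved under pics/ and viewed, at most 14 in all, crops included, and the job is handed in when it is done.

Besides the shell and the picture viewer there is one more tool, called after "Emit:" by a JSON object that holds its "name" and its "arguments", one argument or row to a line. move_arm: Moves the arm, as the interface text tells. Its arguments: {"type":"object","properties":{"series":{"type":"array"},"grip_force":{"type":"number"}},"required":["series"]}

```bash
ls; mkdir -p pics; python3 - <<'E'
from workcell import *
import cv2,numpy as np
s=read_state();print(s)
for n in("scene","top"):
    im=read_camera(n);cv2.imwrite(f"pics/{n}0.png",im[:,:,::-1])
    c=calibration(n);print(n,c)
E
```

```text
pics
{'time': 0.0, 'q': array([ 1.14307560e+00,  2.64794618e-01,  1.60538405e+00,  1.60232307e-05,
        1.27368549e+00, -3.68997650e-02]), 'joint_vel': array([ 0.00114851, -0.00040875, -0.00050084,  0.00218553,  0.001044  ,
        0.00178126]), 'joint_torque': array([ 2.52890723e-04, -5.15138948e+01, -3.67303884e+01, -1.96326396e-04,
        1.35421712e-02,  1.27165146e-05]), 'tool_pos': array([0.25684017, 0.6234543 , 0.23792863]), 'tcp_rot': array([-0.60990304, -3.08127108,  0.00346609]), 'wrist_force': array([1.22757663, 0.55381675, 0.26404907]), 'torque': array([ 0.02749225,  0.01147792, -0.04032852]), 'grip_force': 0.0, 'width': 0.9976641678336772}
scene {'camera_matrix': array([[366.59525391,   0.        , 254.94839394],
       [  0.        , 366.59525391, 190.09266929],
       [  0.        ,   0.        ,   1.        ]]), 'rvec': array([ 1.55152264,  1.99879182, -0.83427175]), 'tvec': array([ 0.3019674 , -0.2939198 ,  1.79606638])}
top {'camera_matrix': array([[357.82631882,   0.        , 258.47725407],
       [  0.        , 357.82631882, 188.67857697],
       [  0.        ,   0.        ,   1.        ]]), 'rvec': array([ 2.04040169, -2.18410125,  0.23290874]), 'tvec': array([-0.12356328,  0.55418941,  1.06146742])}
```

View pics/top0.png

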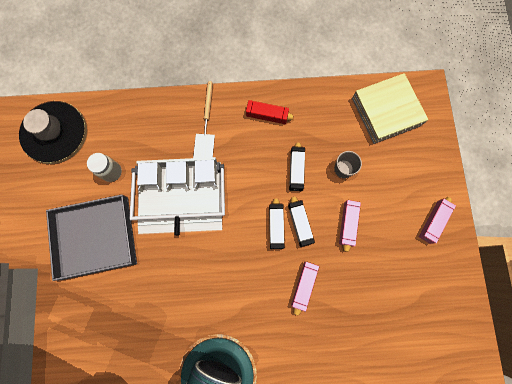

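View pics/scene0.png

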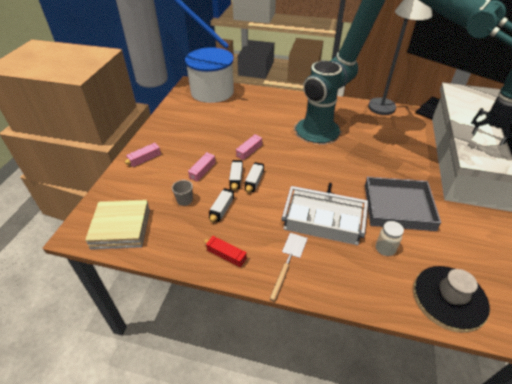

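The top view shows three cartridges, at (277,225), (302,222) and (297,168). The rack is at (178,195), the bail handle at (178,226), the crate at (91,237), the jar at (103,166) and the cup at (347,164). The pink and red pieces are decoys.

```bash
cat > h.py <<'E'
from workcell import *
import cv2,numpy as np
from scipy.spatial.transform import Rotation as R
def ray(cal,uv):
    Rm=cv2.Rodrigues(cal["rvec"])[0];o=-Rm.T@cal["tvec"].ravel()
    uv=np.atleast_2d(np.float64(uv));d=np.c_[uv,np.ones(len(uv))]@np.linalg.inv(cal["camera_matrix"]).T@Rm
    return o,d
def onz(cal,uv,z):
    o,d=ray(cal,uv);return o+d*((z-o[2])/d[:,2])[:,None]
def proj(cal,P):
    return cv2.projectPoints(np.float64(P).reshape(-1,3),cal["rvec"],cal["tvec"],cal["camera_matrix"],None)[0][:,0]
def carts(im,cal,z=0.044,roi=None,amin=80,amax=700):
    hsv=cv2.cvtColor(im,cv2.COLOR_RGB2HSV)
    m=((hsv[...,1]<40)&(hsv[...,2]>170)).astype(np.uint8)
    if roi: k=np.zeros_like(m);k[roi[1]:roi[3],roi[0]:roi[2]]=1;m*=k
    out=[]
    for c in cv2.findContours(m,0,1)[0]:
        if amin<cv2.contourArea(c)<amax:
            p=onz(cal,c.reshape(-1,2),z)[:,:2]
            (cx,cy),(w,h),a=cv2.minAreaRect(p.astype(np.float32)*1000)
            if w<h:a+=90
            a=(a+90)%180-90
            out.append((np.round([cx,cy,w,h,a],1),c.reshape(-1,2).mean(0).round()))
    return out
def st():
    s=read_state();Rt=R.from_rotvec(s["tcp_rot"]).as_matrix()
    return s,Rt
def delta(target,yaw=None):
    """tool-frame shift cm and turn deg from the present pose to a tool-down pose with tool y along yaw(deg)"""
    s,Rt=st();d=Rt.T@(np.array(target)-s["tool_pos"])*100
    print("pos",s["tool_pos"].round(4),"t",round(s["time"],2),"shift",d.round(2),end=" ")
    if yaw is not None:
        y=np.deg2rad(yaw);b=[]
        for sg in(1,-1):
            Y=sg*np.array([np.cos(y),np.sin(y),0]);Z=np.array([0,0,-1.]);X=np.cross(Y,Z)
            b.append(np.rad2deg(R.from_matrix(Rt.T@np.c_[X,Y,Z]).as_rotvec()))
        b=sorted(b,key=np.linalg.norm);print("turn",b[0].round(1),"alt",b[1].round(1),"q6",s["q"][5].round(2))
    else:print()
E
python3 - <<'E'
from h import *
im=read_camera("top");c=calibration("top")
for o in carts(im,c,roi=(235,130,330,260)):print(o)
cr=im[145:245,125:235];cv2.imwrite("pics/rackc.png",cv2.resize(cr,None,fx=5.4,fy=5.4,interpolation=cv2.INTER_CUBIC)[:,:,::-1])
hsv=cv2.cvtColor(im,cv2.COLOR_RGB2HSV)
print(onz(c,[[178,226]],.032),onz(c,[[103,166],[347,164]],.08))
# crate
g=((hsv[...,1]<60)&(hsv[...,2]<140)).astype(np.uint8);k=np.zeros_like(g);k[190:285,40:138]=1;g*=k
cn=max(cv2.findContours(g,0,1)[0],key=cv2.contourArea);p=onz(c,cn.reshape(-1,2),.05)[:,:2]
print(cv2.minAreaRect((p*1000).astype(np.float32)))
E
```

```text
(array([ 427.7, -209.1,   40.5,  102.8,   -4.3]), array([276., 226.]))
(array([ 431.8, -286.8,  105.2,   41.4,   11.2]), array([301., 223.]))
(array([ 610.6, -290.5,   41.2,  103.4,   -7.8]), array([297., 167.]))
[[0.44793607 0.09867339 0.032     ]] [[ 0.64483862  0.31719196  0.08      ]
 [ 0.59978113 -0.44131738  0.08      ]]
((432.3294982910156, 362.51055908203125), (219.74427795410156, 255.0953369140625), 8.004281997680664)
```

View pics/rackc.png

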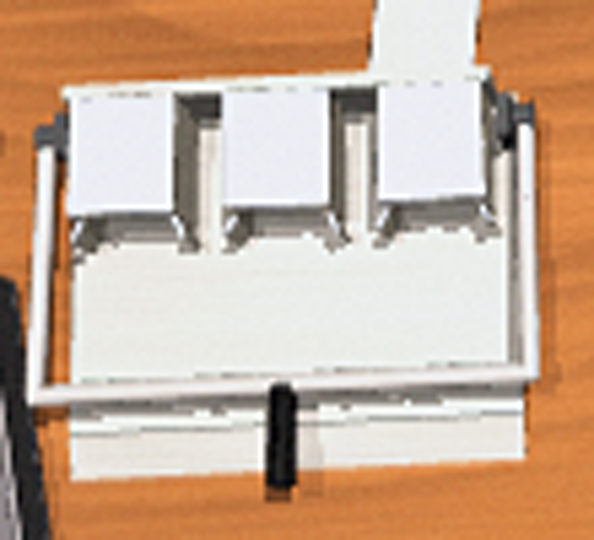

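The crop shows the three sleeve tops, the bail down with its handle at crop (281,440), and the cross rod from (38,397) to (535,372).

```bash
python3 - <<'E'
from h import *
from scipy.optimize import least_squares
c=calibration("top")
f=lambda p:np.array(p)/5.4-.4+[125,145]
# sleeve top front edge midpoints, z=.064
F=onz(c,f([[121,213],[275,206],[431,198]]),.064);print(F.round(4))
W=onz(c,f([[70,214],[173,211],[222,207],[331,205],[378,201],[486,195]]),.064);print(W.round(4))
B=onz(c,f([[38,397],[535,372]]),.034);H=onz(c,f([[50,135],[525,112]]),.034);print("bar",B.round(4),"hinge",H.round(4))
Hd=onz(c,f([[282,390],[280,485]]),.034);print("handle",Hd.round(4))
P=onz(c,f([[72,480],[524,458]]),0);print("ramp",P.round(4))
obs=np.r_[F,[B.mean(0)],B,H,P][:,:2]
mod=np.array([[0,.09],[0,0],[0,-.09],[-.102,0],[-.102,.137],[-.102,-.137],[.055,.143],[.055,-.143],[-.145,.135],[-.145,-.135]])
def res(p):
    R2=np.array([[np.cos(p[2]),-np.sin(p[2])],[np.sin(p[2]),np.cos(p[2])]]);return ((mod@R2.T+p[:2])-obs).ravel()
r=least_squares(res,[.55,.1,0]);print(r.x,(res(r.x).reshape(-1,2)*1000).round(1))
E
```

```text
[[0.5818 0.1856 0.064 ]
 [0.5799 0.0966 0.064 ]
 [0.5786 0.0064 0.064 ]]
[[ 0.5832  0.215   0.064 ]
 [ 0.581   0.1556  0.064 ]
 [ 0.5814  0.1273  0.064 ]
 [ 0.5783  0.0643  0.064 ]
 [ 0.5789  0.0371  0.064 ]
 [ 0.5782 -0.0255  0.064 ]]
bar [[ 0.4824  0.2432  0.034 ]
 [ 0.4774 -0.0463  0.034 ]] hinge [[ 0.6403  0.237   0.034 ]
 [ 0.6353 -0.0478  0.034 ]]
handle [[0.4769 0.1013 0.034 ]
 [0.4218 0.1036 0.034 ]]
ramp [[ 0.4365  0.2345  0.    ]
 [ 0.4313 -0.0344  0.    ]]
[ 0.5809409   0.09633112 -0.02029091] [[ 0.9  0.7]
 [ 1.  -0.3]
 [ 0.5 -0. ]
 [-1.  -0. ]
 [-0.7 -7.8]
 [-1.2  7.8]
 [-1.4  1.2]
 [-2.2  0.1]
 [ 2.2 -0.2]
 [ 1.9 -1.3]]
```

```bash
python3 -c "
from h import *
delta([.438,.0993,.12],88.9)"
```

```text
pos [0.2569 0.6236 0.2382] t 0.15 shift [-36.72 -41.56  11.89] turn [ -0.1  -0.  -21.3] alt [-0.000e+00  1.000e-01  1.587e+02] q6 -0.04
```

Emit:
{"name": "move_arm", "arguments": {
  "series": [8.54, -3.7, -4.2, 1.0, 0, 0, 0, 8.54, -3.7, -4.2, 1.0, 0, 0, 0, 8.54, -3.7, -4.2, 1.0, 0, 0, 0, 8.54, -3.7, -4.2, 1.0, 0, 0, 0, 8.54, -3.7, -4.2, 1.0, 0, 0, 0],
  "grip_force": 25
}}

```text
time: 0.78
tool_pos: [0.3483, 0.3577, 0.1888]
tcp_rot: [0.609, 3.082, -0.0]
wrist_force: [0.5, 0.4, 1.4]
width: 1.0
grip_force: 0.0
```

Emit:
{"name": "move_arm", "arguments": {
  "series": [8.54, -3.7, -4.2, 1.0, 0, 0, 0, 8.54, -3.7, -4.2, 1.0, 0, 0, 0, 8.54, -3.6, -4.2, 1.0, 0, 0, 0, 8.54, -3.6, -4.1, 1.0, 0, 0, 0, 8.54, -3.6, -4.0, 1.0, 0, 0, 0]
}}

```text
time: 1.4
tool_pos: [0.4378, 0.097, 0.139]
tcp_rot: [0.61, 3.081, 0.0]
wrist_force: [0.9, -0.9, -0.8]
width: 0.998
grip_force: 0.0
```

Emit:
{"name": "move_arm", "arguments": {
  "series": [8.54, 0, 0, 0, 0, 0, -7.1, 8.54, 0, 0, 0, 0, 0, -7.1, 8.54, 0, 0, 0, 0, 0, -7.1, 8.54, 0, 0, 0, 0, 0, 0, 8.54, 0, 0, 0, 0, 0, 0]
}}

```text
time: 2.02
tool_pos: [0.4375, 0.0988, 0.1392]
tcp_rot: [-0.033, -3.141, 0.0]
wrist_force: [0.5, 0.5, 0.0]
width: 1.002
grip_force: 0.0
```

```bash
python3 -c "
from h import *
delta([.438,.0993,.12],88.9)
im=read_camera('wrist');c=calibration('wrist');print(c)
cv2.imwrite('pics/w1.png',im[:,:,::-1])"
```

```text
pos [0.4375 0.0988 0.1392] t 2.02 shift [-0.05  0.05  1.92] turn [-0.  -0.  -0.1] alt [ -0.    0.  179.9] q6 -1.38
{'camera_matrix': array([[327.1576611 ,   0.        , 258.87308523],
       [  0.        , 327.1576611 , 194.43719972],
       [  0.        ,   0.        ,   1.        ]]), 'rvec': array([-2.09281525, -2.05097319, -0.2869126 ]), 'tvec': array([-0.10748873, -0.42743368,  0.16303154])}
```

View pics/w1.png

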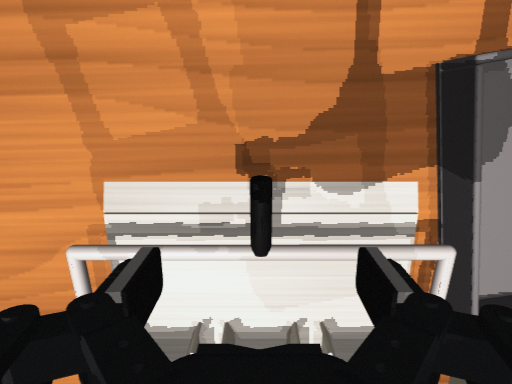

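The wrist view has the handle at column 261, rows 178–253. The cross rod is at row 252 between columns 70 and 455, and the plate edge at row 182 between columns 104 and 418.

```bash
python3 -c "
from h import *
c=calibration('wrist')
b=onz(c,[[70,252],[455,252]],.032);e=onz(c,[[104,182],[418,182]],0.0);h=onz(c,[[261,180],[261,245]],.032)
print(b.round(4),e.round(4),h.round(4),b.mean(0),e.mean(0))
im=read_camera('top');c=calibration('top')
for o in carts(im,c,roi=(235,130,330,260)):print(o)
"
```

```text
[[ 0.4827 -0.055   0.032 ]
 [ 0.4891  0.2565  0.032 ]] [[ 0.4327 -0.0345  0.    ]
 [ 0.4382  0.2358  0.    ]] [[0.426  0.1005 0.032 ]
 [0.4797 0.0996 0.032 ]] [0.48588761 0.10071743 0.032     ] [0.43541129 0.10062759 0.        ]
(array([ 427.7, -209.1,   40.5,  102.8,   -4.3]), array([276., 226.]))
(array([ 431.7, -286.8,  105.4,   41.5,   11.3]), array([301., 223.]))
(array([ 610.9, -290.6,   41.2,  104.6,   -7.8]), array([297., 167.]))
```

Emit:
{"name": "move_arm", "arguments": {
  "series": [5, 0, 0.1, 4, 0, 0, 0, 5, 0, 0, 4, 0, 0, 0, 5, 0, 0, 2.8, 0, 0, 0, 5, 0, 0, 0, 0, 0, 0, 0.5, 0, 0, 0, 0, 0, 0]
}}

```text
time: 2.75
tool_pos: [0.4385, 0.0999, 0.0322]
tcp_rot: [0.03, 3.14, 0.0]
wrist_force: [0.2, 0.5, 0.4]
width: 0.389
grip_force: 0.0
```

Emit:
{"name": "move_arm", "arguments": {
  "series": [0.5, 0, 0, 0, 0, 0, 0, 0.5, 0, 0, 0, 0, 0, 0, 0.5, 0, 0, 0, 0, 0, 0, 0.5, 0, 0, 0, 0, 0, 0]
}}

```text
time: 3.25
tool_pos: [0.4391, 0.1, 0.0322]
tcp_rot: [0.03, 3.138, 0.001]
wrist_force: [3.5, 0.5, 0.2]
width: 0.18
grip_force: 24.8
```

Emit:
{"name": "move_arm", "arguments": {
  "series": [0.5, -0.28, 0, -2.34, 0, 0, 0, 0.5, -0.56, 0, -2.29, 0, 0, 0, 0.5, -0.83, 0, -2.21, 0, 0, 0, 0.5, -1.09, 0, -2.09, 0, 0, 0, 0.5, -1.33, 0, -1.95, 0, 0, 0]
}}

```text
time: 3.88
tool_pos: [0.4757, 0.0992, 0.1385]
tcp_rot: [-0.03, -3.135, -0.001]
wrist_force: [1.5, 2.9, -8.5]
width: 0.178
grip_force: 26.3
```

Emit:
{"name": "move_arm", "arguments": {
  "series": [0.5, -1.56, 0, -1.78, 0, 0, 0, 0.5, -1.76, 0, -1.58, 0, 0, 0, 0.5, -1.93, 0, -1.36, 0, 0, 0, 0.5, -2.08, 0, -1.11, 0, 0, 0, 0.5, -2.2, 0, -0.86, 0, 0, 0]
}}

```text
time: 4.5
tool_pos: [0.5704, 0.0973, 0.2055]
tcp_rot: [-0.03, -3.132, 0.0]
wrist_force: [-4.9, 1.2, -1.2]
width: 0.176
grip_force: 30.8
```

Emit:
{"name": "move_arm", "arguments": {
  "series": [0.5, -2.29, 0, -0.59, 0, 0, 0, 0.5, -2.34, 0, -0.31, 0, 0, 0, 0.5, -2.36, 0, -0.03, 0, 0, 0, 0.5, -1.96, 0, 0.2, 0, 0, 0, 0.5, 0, 0, 0, 0, 0, 0]
}}

```text
time: 5.12
tool_pos: [0.6635, 0.0954, 0.2132]
tcp_rot: [-0.03, -3.14, 0.0]
wrist_force: [1.5, 0.7, -1.0]
width: 0.177
grip_force: 31.3
```

```bash
python3 -c "
from h import *
delta([.6355+.029,.0953,.217],88.85)
a=read_camera('wrist');b=read_camera('scene')[150:260,250:420]
cv2.imwrite('pics/w2.png',np.hstack([a,cv2.resize(b,None,fx=1.7,fy=384/110)])[:,:,::-1])"
```

```text
pos [0.6635 0.0954 0.2132] t 5.12 shift [-0.1  -0.01 -0.38] turn [-0.  -0.1  0. ] alt [ 1.0e-01 -0.0e+00 -1.8e+02] q6 -1.45
```

View pics/w2.png

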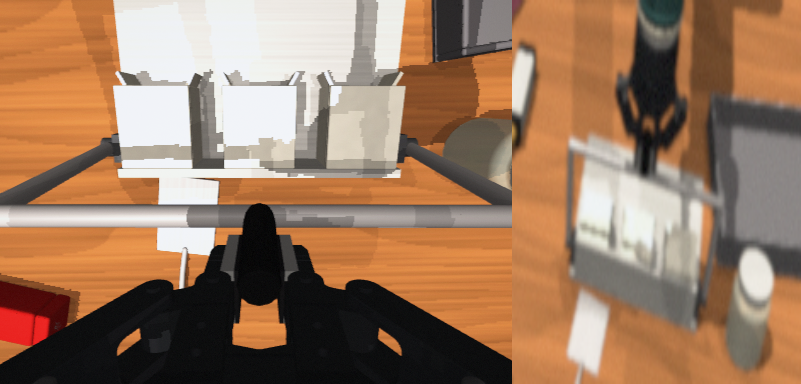

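The bail is up and over at about 1.7 rad. Next I release it and go to the first cartridge.

Emit:
{"name": "move_arm", "arguments": {
  "series": [7, 0, 0, 0, 0, 0, 0, 7, 0, 0, 0, 0, 0, 0, 7, 0, 0, 0, 0, 0, 0, 7, 0, 0, -3, 0, 0, 0, 7, 0, 0, -5, 0, 0, 0]
}}

```text
time: 5.85
tool_pos: [0.6616, 0.0953, 0.2923]
tcp_rot: [-0.03, -3.136, 0.001]
wrist_force: [0.2, 0.1, 0.4]
width: 0.825
grip_force: 0.0
```

Emit:
{"name": "move_arm", "arguments": {
  "series": [7, 3.5, -3.7, 0, 0, 0, 0, 7, 3.5, -3.7, 0, 0, 0, 0, 7, 3.5, -3.7, 0, 0, 0, 0, 7, 3.5, -3.7, 0, 0, 0, 0, 7, 3.5, -3.7, 0, 0, 0, 0]
}}

```text
time: 6.48
tool_pos: [0.4834, -0.0872, 0.2946]
tcp_rot: [0.029, 3.141, -0.001]
wrist_force: [-0.3, -0.9, -0.1]
width: 0.826
grip_force: 0.0
```

Emit:
{"name": "move_arm", "arguments": {
  "series": [7, 2.8, -3.7, 3, 0, 0, 0, 7, 2.8, -3.7, 3, 0, 0, 0, 7, 2.8, -3.7, 3, 0, 0, 0, 7, 0, 0, 3, 0, 0, 3.2, 7, 0, 0, 0, 0, 0, 0]
}}

```text
time: 7.1
tool_pos: [0.3964, -0.195, 0.1722]
tcp_rot: [-0.119, -3.135, -0.004]
wrist_force: [0.1, 0.3, -0.2]
width: 0.82
grip_force: 0.0
```

```bash
cat >> h.py <<'E'
def grasp(x,y,yaw,z=.013,back=.025):
    a=np.deg2rad(yaw);delta([x-back*np.cos(a),y-back*np.sin(a),z],yaw+90)
E
python3 -c "
from h import *
grasp(.4277,-.2091,-4.3)
s,_=st();print(s['wrist_force'])
im=read_camera('top');c=calibration('top')
for o in carts(im,c,roi=(235,130,330,260)):print(o)
im=read_camera('wrist');c=calibration('wrist')
for o in carts(im,c,amin=1500,amax=40000):print(o)
cv2.imwrite('pics/w3.png',im[:,:,::-1])"
```

```text
pos [ 0.3964 -0.195   0.1722] t 7.1 shift [-0.8  -1.21 15.91] turn [ 0.1 -0.3 -0. ] alt [ -0.4  -0.2 180. ] q6 -2.01
[ 0.10975085  0.28855841 -0.21980417]
(array([ 610.9, -290.6,   41.2,  104.6,   -7.8]), array([297., 167.]))
(array([498.9,  -9.9,  90.1, 106.2,  -1. ]), array([470., 268.]))
(array([432.2, -18.7,  76.8,  24.5,  88.9]), array([468., 209.]))
(array([ 433.8, -287.3,  106. ,   42. ,   11.3]), array([159., 226.]))
(array([ 429.8, -209.6,   42.1,  105.6,   -3.1]), array([244., 219.]))
```

View pics/w3.png

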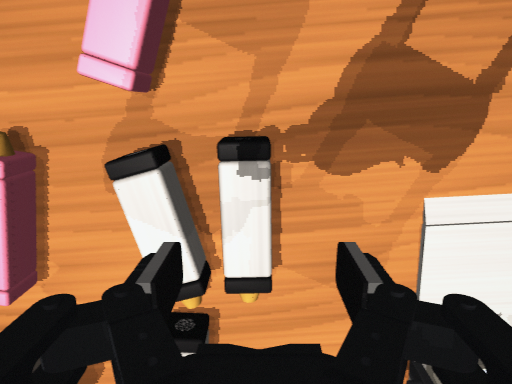

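The wrist view shows cartridge 1 under the gripper at about (245,215), cartridge 2 beside it at about (160,225), and cartridge 3's rear end at the bottom. I grasp cartridge 1.

Emit:
{"name": "move_arm", "arguments": {
  "series": [6.3, -0.9, -1.2, 4, 0, 0, 0, 6.3, 0, 0, 4, 0, 0, 0, 6.3, 0, 0, 4, 0, 0, 0, 6.3, 0, 0, 3.9, 0, 0, 0, 6.3, 0, 0, 0, 0, 0, 0],
  "grip_force": 60
}}

```text
time: 7.82
tool_pos: [0.4059, -0.2069, 0.0141]
tcp_rot: [-0.114, -3.136, -0.003]
wrist_force: [0.2, -0.1, 0.6]
width: 0.737
grip_force: 0.0
```

Emit:
{"name": "move_arm", "arguments": {
  "series": [3, 0, 0, 0, 0, 0, 0, 3, 0, 0, 0, 0, 0, 0, 3, 0, 0, 0, 0, 0, 0, 3, 0, 0, 0, 0, 0, 0]
}}

```text
time: 8.32
tool_pos: [0.4092, -0.2091, 0.0178]
tcp_rot: [0.117, 3.135, -0.003]
wrist_force: [0.6, 2.8, 6.6]
width: 0.508
grip_force: 64.1
```

Emit:
{"name": "move_arm", "arguments": {
  "series": [3, 0, 0, -1.5, 0, 0, 0, 3, 0, 0, -1.5, 0, 0, 0, 3, 0, 0, 0, 0, 0, 0, 3, 0, 0, 0, 0, 0, 0, 3, 0, 0, 0, 0, 0, 0]
}}

```text
time: 8.95
tool_pos: [0.4061, -0.2079, 0.0446]
tcp_rot: [-0.118, -3.138, -0.001]
wrist_force: [-0.8, -0.0, -5.8]
width: 0.507
grip_force: 62.8
```

Emit:
{"name": "move_arm", "arguments": {
  "series": [3, 0, 0, 0, 0, 0, 0, 3, 0, 0, 0, 0, 0, 0, 3, 0, 0, 0, 0, 0, 0]
}}

```text
time: 9.32
tool_pos: [0.4067, -0.2082, 0.0451]
tcp_rot: [-0.118, -3.139, -0.0]
wrist_force: [-0.2, 0.4, -5.6]
width: 0.506
grip_force: 62.8
```

```bash
python3 -c "
from h import *
for i in range(3):
  s,_=st();print(s['wrist_force'].round(2),s['torque'].round(3));im=read_camera('wrist')
delta([.4305,.0045,.035],88.85);c=calibration('wrist')
for o in carts(im,c,z=.075,amin=1500,amax=40000):print(o)
"
```

```text
[-0.16  0.37 -5.62] [ 0.014  0.058 -0.027]
[-0.09 -0.3  -5.9 ] [-0.005  0.058 -0.029]
[ 0.1  -0.14 -6.77] [ 0.011  0.045 -0.058]
pos [ 0.4068 -0.2082  0.0453] t 9.47 shift [-0.77 21.39  1.03] turn [ 0.  -0.  -3.1] alt [ -0.   -0.  176.9] q6 -2.02
(array([ 421.9, -213.2,   34.1,   13.4,   80.4]), array([246., 333.]))
(array([ 387.5, -271.8,   35.4,   32.2,   11.3]), array([ 77., 257.]))
```

Cartridge 1 reads about 6 N, so it is full. I carry it to the front of the middle sleeve.

Emit:
{"name": "move_arm", "arguments": {
  "series": [3, 0, 2.5, 0, 0, 0, 0, 3, 0, 4.5, 0, 0, 0, 0, 3, 0, 5, 0, 0, 0, 0, 3, -0.2, 5, 0, 0, 0, 0, 3, -0.2, 5, 0, 0, 0, 0]
}}

```text
time: 10.1
tool_pos: [0.4275, 0.0124, 0.0456]
tcp_rot: [0.118, 3.138, -0.0]
wrist_force: [0.7, -0.3, -6.1]
width: 0.509
grip_force: 63.0
```

Emit:
{"name": "move_arm", "arguments": {
  "series": [3, 0, 4.5, 0, 0, 0, 0, 3, 0, 2.9, 0, 0, 0, 0, 3, 0, 1.5, 0, 0, 0, 0, 3, 0, 0, 0, 0, 0, -3.1, 3, 0, 0, 0, 0, 0, 0]
}}

```text
time: 10.72
tool_pos: [0.4338, 0.0994, 0.0452]
tcp_rot: [-0.033, -3.141, 0.001]
wrist_force: [-0.3, 0.8, -5.8]
width: 0.506
grip_force: 63.1
```

```bash
python3 -c "
from h import *
delta([.4335,.1000,.0285],88.85)
s,_=st();print(s['wrist_force'],s['width'])
im=read_camera('wrist');cv2.imwrite('pics/w4.png',im[:,:,::-1])
"
```

```text
pos [0.4338 0.0994 0.0452] t 10.72 shift [0.03 0.06 1.67] turn [-0.  -0.  -0.1] alt [ -0.    0.  179.9] q6 -1.38
[-0.33393918  0.77618757 -5.83040551] 0.5059720181275766
```

View pics/w4.png

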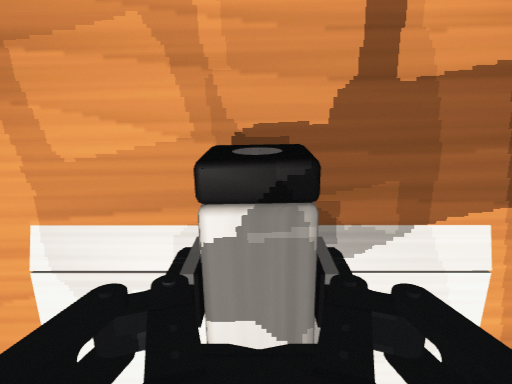

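The cartridge is held straight and centred, with columns 202–317 against plate edges at 30–491. I lower it and insert.

Emit:
{"name": "move_arm", "arguments": {
  "series": [3, 0, 0.05, 0.8, 0, 0, 0, 3, 0, 0, 0.8, 0, 0, 0, 3, -1.5, 0, 0, 0, 0, 0, 3, -1.5, 0, 0, 0, 0, 0, 3, -1.5, 0, 0, 0, 0, 0]
}}

```text
time: 11.4
tool_pos: [0.4812, 0.0992, 0.0297]
tcp_rot: [0.033, 3.14, 0.0]
wrist_force: [1.2, 0.6, -5.9]
width: 0.503
grip_force: 63.0
```

Emit:
{"name": "move_arm", "arguments": {
  "series": [3, -1.5, 0, 0, 0, 0, 0, 3, -1.5, 0, 0, 0, 0, 0, 3, -1, 0, 0, 0, 0, 0, 3, 0, 0, 0, 0, 0, 0]
}}

```text
time: 11.9
tool_pos: [0.5199, 0.0984, 0.0294]
tcp_rot: [0.033, 3.141, 0.0]
wrist_force: [0.2, -0.1, -5.1]
width: 0.505
grip_force: 63.1
```

Emit:
{"name": "move_arm", "arguments": {
  "series": [3, -0.7, 0, 0, 0, 0, 0, 3, -0.5, 0, 0, 0, 0, 0, 3, -0.4, 0, 0, 0, 0, 0, 3, 0, 0, 0, 0, 0, 0]
}}

```text
time: 12.4
tool_pos: [0.5353, 0.098, 0.0294]
tcp_rot: [0.033, 3.141, 0.0]
wrist_force: [-0.2, -0.4, -6.1]
width: 0.506
grip_force: 63.2
```

Emit:
{"name": "move_arm", "arguments": {
  "series": [3, -0.3, 0, 0, 0, 0, 0, 3, -0.3, 0, 0, 0, 0, 0, 3, 0, 0, 0, 0, 0, 0]
}}

```text
time: 12.78
tool_pos: [0.5413, 0.0979, 0.0294]
tcp_rot: [0.033, 3.141, 0.0]
wrist_force: [-0.6, 0.4, -6.2]
width: 0.504
grip_force: 63.2
```

Emit:
{"name": "move_arm", "arguments": {
  "series": [3, -0.3, 0, 0, 0, 0, 0, 3, 0, 0, 0, 0, 0, 0]
}}

```text
time: 13.02
tool_pos: [0.542, 0.0977, 0.0284]
tcp_rot: [-0.033, -3.137, 0.001]
wrist_force: [-4.1, -0.2, -6.6]
width: 0.504
grip_force: 63.1
```

Emit:
{"name": "move_arm", "arguments": {
  "series": [3, -0.3, 0, 0, 0, 0, 0, 3, 0, 0, 0, 0, 0, 0]
}}

```text
time: 13.28
tool_pos: [0.5423, 0.0976, 0.0276]
tcp_rot: [-0.032, -3.132, 0.001]
wrist_force: [-10.4, 0.1, -3.4]
width: 0.504
grip_force: 63.4
```

Emit:
{"name": "move_arm", "arguments": {
  "series": [3, -0.3, 0, 0, 0, 0, 0, 3, 0, 0, 0, 0, 0, 0]
}}

```text
time: 13.52
tool_pos: [0.5424, 0.0976, 0.0268]
tcp_rot: [-0.032, -3.126, 0.002]
wrist_force: [-16.9, 1.2, -0.5]
width: 0.509
grip_force: 63.1
```

It is home, stopped at x = 0.542 with 17 N back force. I relax the push, release, and go up.

Emit:
{"name": "move_arm", "arguments": {
  "series": [3, 0.7, 0, 0.15, 0, 0, 0, 5.8, 0, 0, 0, 0, 0, 0, 5.8, 0, 0, 0, 0, 0, 0, 5.8, 0, 0, 0, 0, 0, 0, 5.8, 0, 0, -2, 0, 0, 0]
}}

```text
time: 14.15
tool_pos: [0.5422, 0.0977, 0.0471]
tcp_rot: [-0.033, -3.139, 0.001]
wrist_force: [-0.2, 0.1, -0.2]
width: 0.681
grip_force: 0.0
```

Emit:
{"name": "move_arm", "arguments": {
  "series": [5.8, 0.5, 0, -4, 0, 0, 0, 5.8, 2, 0, -4, 0, 0, 0, 5.8, 3, -2, -4, 0, 0, 0, 5.8, 3, -4, -2, 0, 0, 0, 5.8, 2, -5, 0, 0, 0, 0]
}}

```text
time: 14.78
tool_pos: [0.4369, -0.0105, 0.1911]
tcp_rot: [0.029, 3.134, -0.001]
wrist_force: [0.5, -1.0, 0.2]
width: 0.678
grip_force: 0.0
```

```bash
python3 -c "
from h import *
im=read_camera('top');c=calibration('top')
for o in carts(im,c,roi=(235,130,330,260)):print(o)
w=(c);p=onz(c,[[178,200]],.05)
cv2.imwrite('pics/t5.png',cv2.resize(im[120:270,110:310],None,fx=4,fy=4)[:,:,::-1])
grasp(.433,-.287,11.3,z=.018)
"
```

```text
(array([ 431.7, -286.8,  105.4,   41.5,   11.3]), array([301., 223.]))
(array([ 610.9, -290.6,   41.2,  104.6,   -7.8]), array([297., 167.]))
pos [ 0.4336 -0.0155  0.1895] t 14.82 shift [  1.96 -27.6   17.29] turn [ -0.3   0.1 -12.5] alt [1.000e-01 4.000e-01 1.675e+02] q6 -1.64
```

View pics/t5.png

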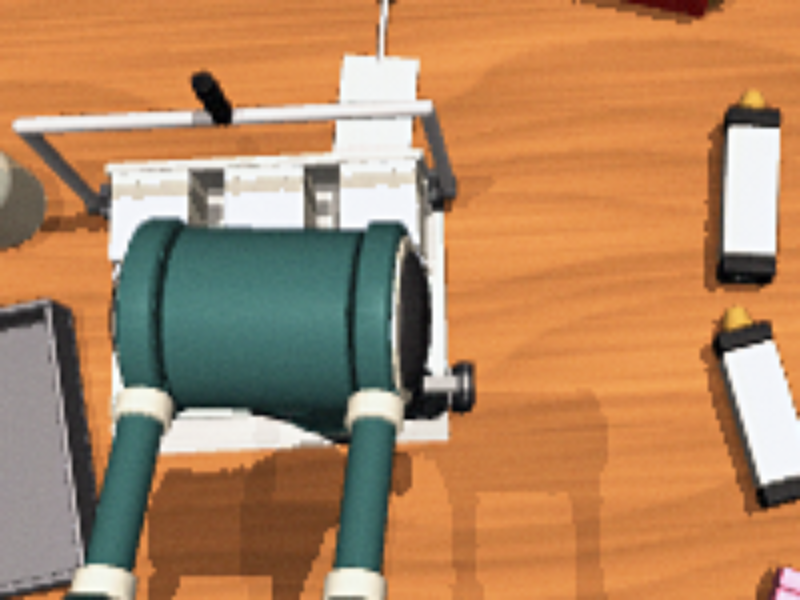

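The first cartridge is in and the bail is still up (handle at crop (212,97)). Next is cartridge 2.

Emit:
{"name": "move_arm", "arguments": {
  "series": [6.3, 0.3, -3.5, 1, 0, 0, 0, 6.3, 0.4, -5, 1, 0, 0, 0, 6.3, 0.4, -5, 1, 0, 0, 0, 6.3, 0.4, -5, 1, 0, 0, 0, 6.3, 0.4, -5, 1, 0, 0, 0]
}}

```text
time: 15.45
tool_pos: [0.4121, -0.2466, 0.1382]
tcp_rot: [0.033, 3.14, -0.002]
wrist_force: [0.7, -0.8, 0.7]
width: 0.735
grip_force: 0.0
```

Emit:
{"name": "move_arm", "arguments": {
  "series": [6.3, 0, -4.1, 0, 0, 0, -4, 6.3, 0, 0, 0, 0, 0, -4, 6.3, 0, 0, 0, 0, 0, -4.5, 6.3, 0, 0, 0, 0, 0, 0]
}}

```text
time: 15.95
tool_pos: [0.4113, -0.286, 0.1381]
tcp_rot: [-0.307, 3.126, -0.001]
wrist_force: [0.1, 0.3, 0.7]
width: 0.738
grip_force: 0.0
```

```bash
python3 -c "
from h import *
im=read_camera('wrist');c=calibration('wrist')
for o in carts(im,c,amin=1500,amax=40000):print(o)
grasp(.4328,-.287,11.3,z=.017)
"
```

```text
(array([ 431.7, -287.1,  105. ,   42.3,   11.3]), array([255., 214.]))
(array([ 422.3, -440.7,   37.3,  101.3,  -13.9]), array([ 42., 171.]))
pos [ 0.4112 -0.2858  0.138 ] t 16.0 shift [ 0.42 -0.54 12.1 ] turn [-0.   0.  -0.1] alt [  0.    0.  179.9] q6 -2.42
```

Emit:
{"name": "move_arm", "arguments": {
  "series": [6.3, 0.5, -0.55, 4, 0, 0, 0, 6.3, 0, 0, 4, 0, 0, 0, 6.3, 0, 0, 4.1, 0, 0, 0, 6.3, 0, 0, 0, 0, 0, 0, 3, 0, 0, 0, 0, 0, 0]
}}

```text
time: 16.62
tool_pos: [0.408, -0.2924, 0.018]
tcp_rot: [-0.309, 3.125, -0.002]
wrist_force: [0.5, -0.7, -0.1]
width: 0.533
grip_force: 0.0
```

Emit:
{"name": "move_arm", "arguments": {
  "series": [3, 0, 0, 0, 0, 0, 0, 3, 0, 0, 0, 0, 0, 0, 3, 0, 0, 0, 0, 0, 0, 3, 0, 0, 0, 0, 0, 0]
}}

```text
time: 17.12
tool_pos: [0.4083, -0.2928, 0.0185]
tcp_rot: [-0.309, 3.124, -0.003]
wrist_force: [-0.6, 0.2, 7.4]
width: 0.503
grip_force: 62.9
```

Emit:
{"name": "move_arm", "arguments": {
  "series": [3, 0, 0, -1.5, 0, 0, 0, 3, 0, 0, -1.5, 0, 0, 0, 3, 0, 0, 0, 0, 0, 0, 3, 0, 0, 0, 0, 0, 0, 3, 0, 0, 0, 0, 0, 0]
}}

```text
time: 17.75
tool_pos: [0.4065, -0.2915, 0.0462]
tcp_rot: [0.309, -3.125, -0.001]
wrist_force: [-0.8, -0.5, -2.4]
width: 0.507
grip_force: 62.0
```

Emit:
{"name": "move_arm", "arguments": {
  "series": [3, 0, 0, 0, 0, 0, 0, 3, 0, 0, 0, 0, 0, 0, 3, 0, 0, 0, 0, 0, 0]
}}

```text
time: 18.12
tool_pos: [0.407, -0.2918, 0.0466]
tcp_rot: [0.31, -3.126, -0.0]
wrist_force: [-0.6, -0.2, -2.4]
width: 0.504
grip_force: 62.0
```

```bash
python3 -c "
from h import *
for i in range(3):
  s,_=st();print(s['wrist_force'].round(2),s['torque'].round(3));im=read_camera('wrist')
delta([.4315,.0099,.045],88.85)
im=read_camera('top');c=calibration('top')
for o in carts(im,c,roi=(235,130,330,260)):print(o)
"
```

```text
[-0.57 -0.15 -2.43] [-0.001 -0.035 -0.004]
[-0.45 -0.05 -2.29] [0.004 0.03  0.012]
[-0.14  0.01 -2.15] [-0.065  0.077 -0.053]
pos [ 0.407  -0.2918  0.0468] t 18.27 shift [-8.31 29.11  0.18] turn [ 0.  -0.  12.5] alt [   0.     0.  -167.5] q6 -2.44
(array([ 611.4, -290.6,   41.2,  105.5,   -7.8]), array([297., 167.]))
```

2.3 N, so it is spent and goes to the crate. I measure the crate from a crop while lifting.

Emit:
{"name": "move_arm", "arguments": {
  "series": [3, 0, 0, -2, 0, 0, 0, 3, 0, 0, -3, 0, 0, 0, 3, 0, 0, -2.5, 0, 0, 0, 3, 0, 0, 0, 0, 0, 0]
}}

```text
time: 18.82
tool_pos: [0.4088, -0.2932, 0.1241]
tcp_rot: [-0.309, 3.122, -0.006]
wrist_force: [-0.0, -1.0, -1.5]
width: 0.503
grip_force: 62.0
```

```bash
python3 -c "
from h import *
im=read_camera('top')
cv2.imwrite('pics/t6.png',cv2.resize(im[185:290,38:148],None,fx=5.4,fy=5.4,interpolation=cv2.INTER_CUBIC)[:,:,::-1])
"
```

View pics/t6.png

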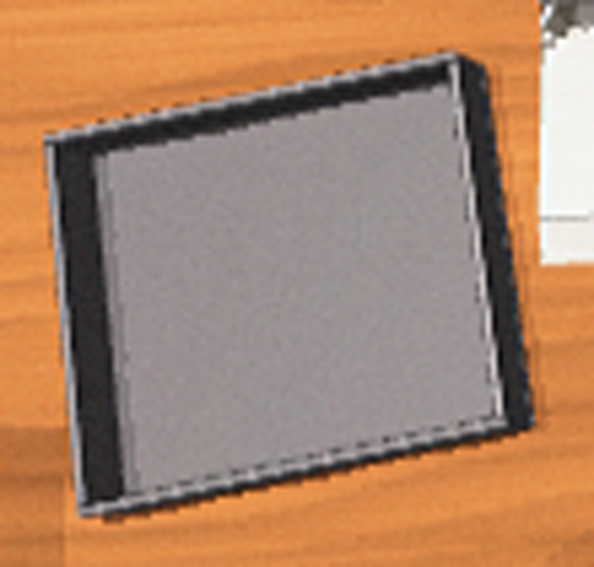

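Rim corners in the crop are (46,137), (459,55), (505,423) and (80,513).

```bash
python3 -c "
from h import *
c=calibration('top')
p=onz(c,np.array([[46,137],[459,55],[505,423],[80,513]])/5.4-.4+[38,185],.05)[:,:2]
print(p.round(4));r=cv2.minAreaRect((p*1000).astype(np.float32));print(r)
ctr=p.mean(0);v=(p[0]+p[1]-p[2]-p[3]);yaw=np.arctan2(v[1],v[0]);u=p[0]-p[1]+p[3]-p[2];print(ctr,np.rad2deg(yaw),np.rad2deg(np.arctan2(u[1],u[0]))-90)
yw=np.deg2rad((np.rad2deg(yaw)+np.rad2deg(np.arctan2(u[1],u[0]))-90)/2)
X=np.array([np.cos(yw),np.sin(yw)]);Y=np.array([-X[1],X[0]])
for s in(-1,1):
  t=ctr+s*.052*Y-.030*X
  print(s,t);delta([*t,.124],np.rad2deg(yw)+90)
"
```

```text
[[0.5236 0.5035]
 [0.5558 0.2665]
 [0.3436 0.2384]
 [0.3107 0.4729]]
((433.138427734375, 370.51239013671875), (215.121826171875, 239.2255859375), 7.733114719390869)
[0.43343927 0.37031341] 7.860027637008134 7.863721872483808
-1 [0.4108341  0.31469861]
pos [ 0.4077 -0.2924  0.1225] t 18.88 shift [-12.22  59.46  -0.24] turn [-0.1  0.1  3.4] alt [-1.000e-01 -2.000e-01 -1.766e+02] q6 -2.44
1 [0.39660841 0.41772109]
pos [ 0.4077 -0.2924  0.1225] t 18.88 shift [-12.84  69.85  -0.26] turn [-0.1  0.1  3.4] alt [-1.000e-01 -2.000e-01 -1.766e+02] q6 -2.44
```

Emit:
{"name": "move_arm", "arguments": {
  "series": [3, -0.6, 2.9, 0, 0, 0, 0, 3, -1.0, 5, 0, 0, 0, 0, 3, -1.0, 5, 0, 0, 0, 0, 3, -1.0, 5, 0, 0, 0, 0, 3, -1.0, 5, 0, 0, 0, 0]
}}

```text
time: 19.5
tool_pos: [0.4058, -0.0566, 0.1201]
tcp_rot: [0.308, -3.124, -0.001]
wrist_force: [0.5, 0.5, -1.9]
width: 0.505
grip_force: 62.0
```

Emit:
{"name": "move_arm", "arguments": {
  "series": [3, -1.0, 5, 0, 0, 0, 0, 3, -1.0, 5, 0, 0, 0, 0, 3, -1.0, 5, 0, 0, 0, 0, 3, -1.0, 5, 0, 0, 0, 0, 3, -1.0, 5, 0, 0, 0, 0]
}}

```text
time: 20.12
tool_pos: [0.4058, 0.1979, 0.12]
tcp_rot: [0.31, -3.124, 0.001]
wrist_force: [0.4, 0.4, -2.7]
width: 0.504
grip_force: 62.0
```

Emit:
{"name": "move_arm", "arguments": {
  "series": [3, -1.0, 5, 0, 0, 0, 0, 3, -1.0, 4, 0, 0, 0, 0, 3, -0.6, 2.5, 0, 0, 0, 3.4, 3, 0, 0, 0, 0, 0, 0, 3, 0, 0, 0, 0, 0, 0]
}}

```text
time: 20.75
tool_pos: [0.4091, 0.3134, 0.1202]
tcp_rot: [0.218, -3.131, 0.003]
wrist_force: [0.6, 0.6, -2.3]
width: 0.51
grip_force: 62.1
```

```bash
python3 -c "
from h import *
delta([.4108,.3147,.0255],97.86)
s,_=st();print(s['wrist_force'],s['width'])
im=read_camera('wrist');cv2.imwrite('pics/w7.png',im[:,:,::-1])
"
```

```text
pos [0.4091 0.3134 0.1202] t 20.75 shift [-0.22  0.13  9.47] turn [-0.1 -0.2  0.1] alt [   0.3   -0.2 -179.9] q6 -1.1
[ 0.63943215  0.602264   -2.32140569] 0.5097967771609272
```

View pics/w7.png

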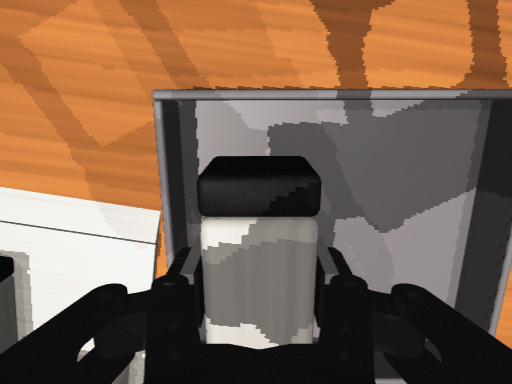

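The cartridge hangs straight over the crate's right half. I lower it.

Emit:
{"name": "move_arm", "arguments": {
  "series": [3, -0.2, 0.6, 3, 0, 0, 0, 3, 0, 0, 3, 0, 0, 0, 3, 0, 0, 2.5, 0, 0, 0, 3, 0, 0, 0.7, 0, 0, 0, 3, 0, 0, 0.2, 0, 0, 0]
}}

```text
time: 21.42
tool_pos: [0.4114, 0.3201, 0.0277]
tcp_rot: [0.215, -3.134, 0.0]
wrist_force: [0.3, 0.2, -1.7]
width: 0.506
grip_force: 62.2
```

Emit:
{"name": "move_arm", "arguments": {
  "series": [3, 0, 0, 0.2, 0, 0, 0, 3, 0, 0, 0, 0, 0, 0]
}}

```text
time: 21.68
tool_pos: [0.4121, 0.3211, 0.0267]
tcp_rot: [-0.216, 3.133, 0.001]
wrist_force: [0.0, 0.0, -1.9]
width: 0.506
grip_force: 62.2
```

Emit:
{"name": "move_arm", "arguments": {
  "series": [3, 0, 0, 0.2, 0, 0, 0, 3, 0, 0, 0, 0, 0, 0]
}}

```text
time: 21.92
tool_pos: [0.412, 0.3213, 0.0245]
tcp_rot: [-0.217, 3.133, 0.001]
wrist_force: [0.4, 0.8, -0.5]
width: 0.507
grip_force: 62.3
```

Emit:
{"name": "move_arm", "arguments": {
  "series": [3, 0, 0, 0.15, 0, 0, 0, 3, 0, 0, 0, 0, 0, 0]
}}

```text
time: 22.18
tool_pos: [0.412, 0.3213, 0.0245]
tcp_rot: [-0.217, 3.133, 0.001]
wrist_force: [-4.4, -1.9, 12.5]
width: 0.509
grip_force: 64.1
```

It rests on the floor (12 N). I release and head for cartridge 3.

Emit:
{"name": "move_arm", "arguments": {
  "series": [6.0, 0, 0, 0, 0, 0, 0, 6.0, 0, 0, 0, 0, 0, 0, 6.0, 0, 0, 0, 0, 0, 0, 6.0, 0, 0, -3, 0, 0, 0, 6.0, 0, 0, -5, 0, 0, 0]
}}

```text
time: 22.8
tool_pos: [0.4094, 0.3194, 0.1006]
tcp_rot: [0.216, -3.129, 0.005]
wrist_force: [1.2, 0.1, 0.4]
width: 0.705
grip_force: 0.0
```

Emit:
{"name": "move_arm", "arguments": {
  "series": [6.3, 0, -1, -5, 0, 0, 0, 6.3, -0.6, -5, 0, 0, 0, 0, 6.3, -0.7, -5, 0, 0, 0, 0, 6.3, -0.7, -5, 0, 0, 0, 0, 6.3, -0.7, -5, 0, 0, 0, 0]
}}

```text
time: 23.42
tool_pos: [0.4671, 0.115, 0.1522]
tcp_rot: [-0.217, 3.134, 0.0]
wrist_force: [-0.2, 0.3, -0.9]
width: 0.742
grip_force: 0.0
```

Emit:
{"name": "move_arm", "arguments": {
  "series": [6.3, -0.7, -5, 0, 0, 0, 0, 6.3, -0.7, -5, 0, 0, 0, 0, 6.3, -0.7, -5, 0, 0, 0, 0, 6.3, -0.7, -5, 0, 0, 0, 0, 6.3, -0.7, -5, 0, 0, 0, 0]
}}

```text
time: 24.05
tool_pos: [0.5362, -0.128, 0.1521]
tcp_rot: [0.216, -3.134, -0.0]
wrist_force: [0.1, -0.6, -0.1]
width: 0.731
grip_force: 0.0
```

Emit:
{"name": "move_arm", "arguments": {
  "series": [6.3, -0.7, -5, 0, 0, 0, 0, 6.3, -0.7, -5, 0, 0, 0, 0, 6.3, -0.7, -5, 0, 0, 0, 7.8, 6.3, -0.4, -2, 0, 0, 0, 7.8, 6.3, 0, 0, 0, 0, 0, 0]
}}

```text
time: 24.68
tool_pos: [0.5814, -0.2935, 0.1516]
tcp_rot: [-0.212, -3.134, -0.0]
wrist_force: [0.1, 0.8, -0.2]
width: 0.741
grip_force: 0.0
```

```bash
python3 -c "
from h import *
im=read_camera('wrist');c=calibration('wrist')
for o in carts(im,c,amin=1500,amax=40000):print(o)
grasp(.611,-.2905,-7.8,z=.018)
im=read_camera('top');c=calibration('top')
for o in carts(im,c,roi=(235,130,330,260)):print(o)
for o in carts(im,c,z=.05,roi=(50,200,130,270)):print(o)
cv2.imwrite('pics/t8.png',cv2.resize(im[120:300,30:330],None,fx=2.6,fy=2.6)[:,:,::-1])
"
```

```text
(array([ 611.2, -289.8,   42.4,  105.2,   -6.6]), array([266., 221.]))
(array([ 453. , -441. ,   24.1,   41.7,  -14.5]), array([19., 41.]))
pos [ 0.5811 -0.2921  0.1515] t 24.73 shift [-0.46  0.55 13.35] turn [ 0.1 -0.1  0.2] alt [ 1.000e-01  1.000e-01 -1.798e+02] q6 -1.94
(array([ 571.7, -295.1,  130.8,   25.6,   56.1]), array([300., 178.]))
(array([436. , 323.6, 105.7,  43. ,   8.1]), array([104., 234.]))
```

View pics/t8.png

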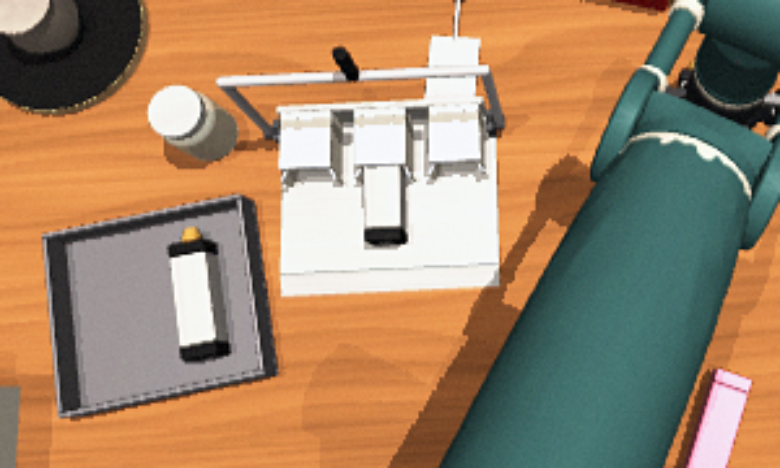

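The spent cartridge lies flat in the crate, cartridge 1 is home in the middle sleeve, and the bail is up. I grasp cartridge 3.

Emit:
{"name": "move_arm", "arguments": {
  "series": [6.3, -0.5, 0.6, 4, 0, 0, 0, 6.3, 0, 0, 4, 0, 0, 0, 6.3, 0, 0, 4, 0, 0, 0, 6.3, 0, 0, 1.35, 0, 0, 0, 3, 0, 0, 0, 0, 0, 0]
}}

```text
time: 25.4
tool_pos: [0.5864, -0.2856, 0.0181]
tcp_rot: [-0.207, -3.132, -0.001]
wrist_force: [-2.7, -3.4, -0.9]
width: 0.539
grip_force: 2.4
```

Emit:
{"name": "move_arm", "arguments": {
  "series": [3, 0, 0, 0, 0, 0, 0, 3, 0, 0, 0, 0, 0, 0, 3, 0, 0, 0, 0, 0, 0, 3, 0, 0, 0, 0, 0, 0]
}}

```text
time: 25.9
tool_pos: [0.5873, -0.2867, 0.0189]
tcp_rot: [0.211, 3.134, 0.0]
wrist_force: [0.0, -0.4, -5.9]
width: 0.503
grip_force: 63.6
```

Emit:
{"name": "move_arm", "arguments": {
  "series": [3, 0, 0, -1.5, 0, 0, 0, 3, 0, 0, -1.5, 0, 0, 0, 3, 0, 0, 0, 0, 0, 0, 3, 0, 0, 0, 0, 0, 0, 3, 0, 0, 0, 0, 0, 0]
}}

```text
time: 26.52
tool_pos: [0.5867, -0.2864, 0.0482]
tcp_rot: [-0.211, -3.133, -0.001]
wrist_force: [-0.6, 0.6, -6.1]
width: 0.5
grip_force: 63.7
```

Emit:
{"name": "move_arm", "arguments": {
  "series": [3, 0, 0, 0, 0, 0, 0, 3, 0, 0, 0, 0, 0, 0, 3, 0, 0, 0, 0, 0, 0]
}}

```text
time: 26.9
tool_pos: [0.5872, -0.2867, 0.0486]
tcp_rot: [-0.211, -3.134, -0.0]
wrist_force: [-0.2, -0.2, -5.3]
width: 0.503
grip_force: 63.7
```

```bash
python3 -c "
from h import *
for i in range(3):
  s,_=st();print(s['wrist_force'].round(2),s['torque'].round(3));im=read_camera('wrist')
delta([.4317,.0101,.05],88.85)
"
```

```text
[-0.16 -0.23 -5.32] [0.01  0.106 0.004]
[ 0.49 -0.11 -5.63] [ 0.003  0.068 -0.007]
[-0.36  0.89 -6.14] [-0.077  0.08  -0.037]
pos [ 0.5873 -0.2867  0.0487] t 27.05 shift [19.39 27.33 -0.12] turn [ 0.  -0.  -6.5] alt [ -0.   -0.  173.5] q6 -1.93
```

About 5.7 N, so cartridge 3 is full. It goes to the right sleeve.

Emit:
{"name": "move_arm", "arguments": {
  "series": [3, 3, 0.6, 0, 0, 0, 0, 3, 5, 1, 0, 0, 0, 0, 3, 5, 1, 0, 0, 0, 0, 3, 4, 2.4, 0, 0, 0, 0, 3, 2.4, 4, 0, 0, 0, 0]
}}

```text
time: 27.68
tool_pos: [0.4052, -0.1712, 0.0488]
tcp_rot: [-0.215, -3.134, 0.0]
wrist_force: [1.2, 0.2, -5.0]
width: 0.504
grip_force: 63.5
```

Emit:
{"name": "move_arm", "arguments": {
  "series": [3, 0, 5, 0, 0, 0, 0, 3, 0, 5, 0, 0, 0, 0, 3, 0, 5, 0, 0, 0, 0, 3, 0, 3.3, 0, 0, 0, -3.2, 3, 0, 0, 0, 0, 0, -3.3]
}}

```text
time: 28.3
tool_pos: [0.4323, 0.0119, 0.0495]
tcp_rot: [0.024, 3.14, 0.001]
wrist_force: [-1.3, -0.1, -5.2]
width: 0.505
grip_force: 63.9
```

```bash
python3 -c "
from h import *
delta([.4317,.0100,.0290],88.85)
s,_=st();print(s['wrist_force'],s['width'])
im=read_camera('wrist');cv2.imwrite('pics/w9.png',im[:,:,::-1])
"
```

```text
pos [0.4323 0.0119 0.0495] t 28.3 shift [ 0.06 -0.2   2.05] turn [0.  0.1 0.3] alt [  -0.2    0.  -179.7] q6 -1.59
[-1.28181112 -0.14845606 -5.22270741] 0.5047515354760008
```

View pics/w9.png

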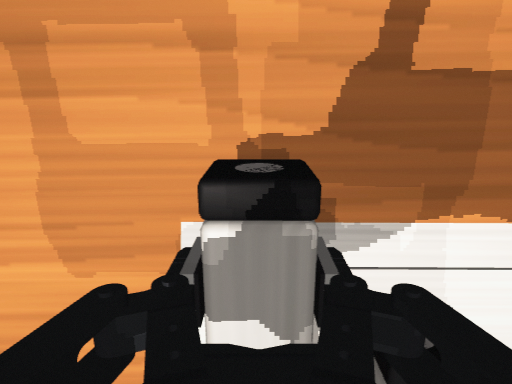

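The cartridge is held straight in front of the right sleeve. I lower it and start inserting.

Emit:
{"name": "move_arm", "arguments": {
  "series": [3, 0, -0.15, 1, 0, 0, 0.2, 3, 0, 0, 0.9, 0, 0, 0, 3, 0, 0, 0, 0, 0, 0, 3, -0.5, 0, 0, 0, 0, 0, 3, 0, 0, 0, 0, 0, 0]
}}

```text
time: 28.98
tool_pos: [0.4378, 0.0079, 0.0302]
tcp_rot: [0.039, 3.14, -0.0]
wrist_force: [-0.5, -1.2, -5.9]
width: 0.513
grip_force: 63.9
```

```bash
python3 -c "
from h import *
delta([.4367,.0099,.0290],88.85)"
```

```text
pos [0.4378 0.0079 0.0302] t 28.98 shift [0.11 0.2  0.12] turn [-0.   0.1 -0.3] alt [1.000e-01 0.000e+00 1.797e+02] q6 -1.58
```

Emit:
{"name": "move_arm", "arguments": {
  "series": [3, -1, 0.2, 0.05, 0, 0, -0.3, 3, -1.5, 0, 0, 0, 0, 0, 3, -1.5, 0, 0, 0, 0, 0, 3, -1.5, 0, 0, 0, 0, 0, 3, -1.5, 0, 0, 0, 0, 0]
}}

```text
time: 29.6
tool_pos: [0.5078, 0.0087, 0.0292]
tcp_rot: [0.03, 3.141, -0.0]
wrist_force: [-0.4, 0.6, -5.2]
width: 0.508
grip_force: 64.0
```

Emit:
{"name": "move_arm", "arguments": {
  "series": [3, -1.2, 0, 0, 0, 0, 0, 3, -0.6, 0, 0, 0, 0, 0, 3, -0.4, 0, 0, 0, 0, 0, 3, 0, 0, 0, 0, 0, 0]
}}

```text
time: 30.1
tool_pos: [0.5284, 0.0084, 0.0292]
tcp_rot: [-0.03, -3.141, 0.0]
wrist_force: [0.6, -0.0, -5.7]
width: 0.503
grip_force: 64.0
```

```bash
python3 -c "
from h import *
delta([.5405,.0079,.0290],88.85)"
```

```text
pos [0.5284 0.0084 0.0292] t 30.1 shift [-1.21 -0.02  0.02] turn [-0.  -0.   0.1] alt [   0.    -0.  -179.9] q6 -1.58
```

Emit:
{"name": "move_arm", "arguments": {
  "series": [3, -0.4, 0, 0, 0, 0, 0, 3, -0.4, 0, 0, 0, 0, 0, 3, 0, 0, 0, 0, 0, 0]
}}

```text
time: 30.48
tool_pos: [0.5333, 0.0083, 0.028]
tcp_rot: [-0.03, -3.135, -0.0]
wrist_force: [-5.2, -0.3, -5.4]
width: 0.505
grip_force: 63.9
```

Emit:
{"name": "move_arm", "arguments": {
  "series": [3, -0.3, 0, 0, 0, 0, 0, 3, 0, 0, 0, 0, 0, 0]
}}

```text
time: 30.72
tool_pos: [0.5336, 0.0083, 0.0275]
tcp_rot: [-0.03, -3.129, -0.0]
wrist_force: [-12.5, 0.1, 0.3]
width: 0.505
grip_force: 64.8
```

Emit:
{"name": "move_arm", "arguments": {
  "series": [3, -0.3, 0, 0, 0, 0, 0, 3, 0, 0, 0, 0, 0, 0]
}}

```text
time: 30.98
tool_pos: [0.5335, 0.0083, 0.027]
tcp_rot: [-0.03, -3.123, -0.0]
wrist_force: [-20.9, 0.9, 6.6]
width: 0.509
grip_force: 65.5
```

Emit:
{"name": "move_arm", "arguments": {
  "series": [3, -0.3, 0, 0, 0, 0, 0, 3, 0, 0, 0, 0, 0, 0]
}}

```text
time: 31.22
tool_pos: [0.5335, 0.0083, 0.0267]
tcp_rot: [-0.029, -3.116, -0.0]
wrist_force: [-27.9, -0.2, 13.2]
width: 0.503
grip_force: 66.5
```

It stopped at 0.5335 with rising force, which matches the home distance. I relax and release.

Emit:
{"name": "move_arm", "arguments": {
  "series": [3, 1.2, 0, 0.15, 0, 0, 0, 5.8, 0, 0, 0, 0, 0, 0, 5.8, 0, 0, 0, 0, 0, 0, 5.8, 0, 0, 0, 0, 0, 0, 5.8, 0, 0, -2, 0, 0, 0]
}}

```text
time: 31.85
tool_pos: [0.5329, 0.0082, 0.047]
tcp_rot: [-0.03, -3.139, 0.0]
wrist_force: [0.6, -0.7, 0.1]
width: 0.676
grip_force: 0.0
```

Emit:
{"name": "move_arm", "arguments": {
  "series": [5.8, 1, 0, -4, 0, 0, 0, 5.8, 3, 0, -4, 0, 0, 0, 5.8, 4, 2, -4, 0, 0, 0, 5.8, 3, 3, -4, 0, 0, 0, 5.8, 0, 0, 0, 0, 0, 0]
}}

```text
time: 32.48
tool_pos: [0.4262, 0.0618, 0.2124]
tcp_rot: [0.026, 3.132, 0.002]
wrist_force: [0.4, -0.2, -0.3]
width: 0.682
grip_force: 0.0
```

```bash
python3 -c "
from h import *
c=calibration('wrist');im=read_camera('wrist')
cv2.imwrite('pics/w10.png',im[:,:,::-1])
g=(cv2.cvtColor(im,cv2.COLOR_RGB2GRAY)<60).astype(np.uint8);g[300:]=0
R2=np.array([[1,-.0204],[.0204,1]])
for k in cv2.findContours(g,0,1)[0]:
  if cv2.contourArea(k)>300:
    p=onz(c,k.reshape(-1,2),.052)[:,:2]-[.5805,.097];p=p@np.array([[1,.0204],[-.0204,1]])
    print(cv2.boundingRect(k),p.min(0).round(4),p.max(0).round(4))
im=read_camera('top');c=calibration('top')
for o in carts(im,c,roi=(235,130,400,330),amax=1500):print(o)
delta([.6355+.029,.0953,.30],88.85)
"
```

```text
(465, 263, 47, 30) [-0.0663  0.1709] [-0.033   0.2206]
(322, 239, 139, 61) [-0.0918  0.0251] [-0.0243  0.171 ]
(274, 225, 45, 30) [-0.1064 -0.0233] [-0.0755  0.0206]
(485, 224, 27, 28) [-0.108   0.1806] [-0.0795  0.2119]
(58, 224, 174, 76) [-0.1072 -0.2454] [-0.0236 -0.0649]
(489, 106, 23, 22) [-0.218   0.1629] [-0.2     0.1851]
(431, 69, 81, 227) [-0.2482  0.1096] [-0.0294  0.1745]
(array([ 240.8, -282.1,   37.9,  101. ,  -22.6]), array([306., 286.]))
(array([ 422. , -441.6,   38.1,  101.1,  -14.3]), array([351., 223.]))
pos [0.4254 0.0605 0.2088] t 32.58 shift [-23.87   3.91  -9.05] turn [-0.   0.2  0.1] alt [  -0.3   -0.  -179.9] q6 -1.47
```

View pics/w10.png

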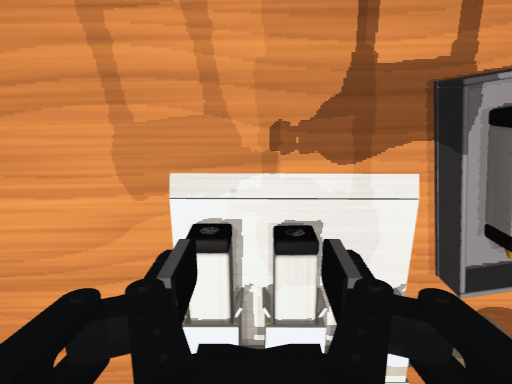

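Both rears are level at rows 224–225, and nothing else is left to sort. Now I go back to the bail handle, from above.

Emit:
{"name": "move_arm", "arguments": {
  "series": [6, 0, 0, -4.5, 0, 0, 0, 6, -3, 0.6, -4.5, 0, 0, 0, 6, -5, 0.9, 0, 0, 0, 0, 6, -5, 0.9, 0, 0, 0, 0, 6, -5, 0.9, 0, 0, 0, 0]
}}

```text
time: 33.2
tool_pos: [0.6072, 0.0891, 0.2954]
tcp_rot: [-0.032, -3.139, 0.001]
wrist_force: [0.7, -0.6, 0.5]
width: 0.701
grip_force: 0.0
```

Emit:
{"name": "move_arm", "arguments": {
  "series": [6, -4, 0.6, 0, 0, 0, 0, 6, -1.8, 0, 0, 0, 0, 0, 6, 0, 0, 0, 0, 0, 0, 6, 0, 0, 0, 0, 0, 0]
}}

```text
time: 33.7
tool_pos: [0.6627, 0.0941, 0.2959]
tcp_rot: [-0.031, -3.138, 0.001]
wrist_force: [0.1, 0.2, -0.1]
width: 0.703
grip_force: 0.0
```

```bash
python3 -c "
from h import *
delta([.6635,.0954,.2135],88.85)
c=calibration('wrist');im=read_camera('wrist')
cv2.imwrite('pics/w11.png',im[:,:,::-1])"
```

```text
pos [0.6627 0.0941 0.2959] t 33.7 shift [-0.1   0.13  8.24] turn [-0.  -0.2  0. ] alt [   0.3   -0.  -180. ] q6 -1.45
```

View pics/w11.png

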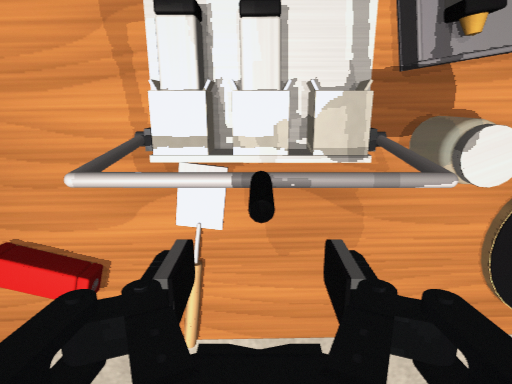

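The handle is at (261,197), centred between the fingers. I descend and grip.

Emit:
{"name": "move_arm", "arguments": {
  "series": [6, -0.1, 0.1, 3, 0, 0, 0, 6, 0, 0, 3, 0, 0, 0, 6, 0, 0, 2.2, 0, 0, 0, 6, 0, 0, 0, 0, 0, 0, 0.5, 0, 0, 0, 0, 0, 0],
  "grip_force": 25
}}

```text
time: 34.38
tool_pos: [0.6645, 0.0958, 0.2172]
tcp_rot: [0.03, 3.14, 0.0]
wrist_force: [0.3, -0.5, 0.6]
width: 0.505
grip_force: 0.0
```

Emit:
{"name": "move_arm", "arguments": {
  "series": [0.5, 0, 0, 0, 0, 0, 0, 0.5, 0, 0, 0, 0, 0, 0, 0.5, 0, 0, 0, 0, 0, 0, 0.5, 0, 0, 0, 0, 0, 0]
}}

```text
time: 34.88
tool_pos: [0.6651, 0.0954, 0.2177]
tcp_rot: [0.03, 3.139, -0.001]
wrist_force: [-1.9, -3.0, 5.3]
width: 0.172
grip_force: 24.4
```

Emit:
{"name": "move_arm", "arguments": {
  "series": [0.5, 1.96, 0, -0.2, 0, 0, 0, 0.5, 2.36, 0, 0.03, 0, 0, 0, 0.5, 2.34, 0, 0.31, 0, 0, 0, 0.5, 2.29, 0, 0.59, 0, 0, 0, 0.5, 2.2, 0, 0.86, 0, 0, 0]
}}

```text
time: 35.5
tool_pos: [0.5542, 0.0977, 0.2011]
tcp_rot: [0.03, 3.136, -0.0]
wrist_force: [5.3, -0.8, -0.8]
width: 0.172
grip_force: 24.6
```

Emit:
{"name": "move_arm", "arguments": {
  "series": [0.5, 2.08, 0, 1.11, 0, 0, 0, 0.5, 1.93, 0, 1.36, 0, 0, 0, 0.5, 1.76, 0, 1.58, 0, 0, 0, 0.5, 1.56, 0, 1.78, 0, 0, 0, 0.5, 1.33, 0, 1.95, 0, 0, 0]
}}

```text
time: 36.12
tool_pos: [0.4671, 0.0995, 0.1228]
tcp_rot: [0.03, 3.138, 0.0]
wrist_force: [2.7, -2.0, 1.7]
width: 0.173
grip_force: 25.6
```

```bash
python3 -c "
from h import *
s,_=st();p=s['tool_pos'];print(p,s['wrist_force'],s['width']);th=np.arctan2(p[2]+.011-.032,.6355-p[0]);print(th,np.hypot(p[2]-.021,.6355-p[0]))
delta([.438,.0998,.022],88.85)"
```

```text
[0.46710143 0.09947467 0.12278278] [ 2.71367436 -1.96765654  1.70398618] 0.1731254965011534
0.5436601762892312 0.19676842492107163
pos [0.4671 0.0995 0.1228] t 36.12 shift [ 2.95 -0.02 10.07] turn [0.  0.2 0.1] alt [  -0.3    0.  -179.9] q6 -1.39
```

Emit:
{"name": "move_arm", "arguments": {
  "series": [0.5, 1.09, 0, 2.09, 0, 0, 0, 0.5, 0.83, 0, 2.21, 0, 0, 0, 0.5, 0.56, 0, 2.29, 0, 0, 0, 0.5, 0.28, 0, 2.34, 0, 0, 0, 0.5, 0, 0, 0.6, 0, 0, 0]
}}

```text
time: 36.75
tool_pos: [0.439, 0.1001, 0.0272]
tcp_rot: [-0.03, -3.141, 0.0]
wrist_force: [-7.2, -2.9, 29.2]
width: 0.178
grip_force: 27.7
```

Emit:
{"name": "move_arm", "arguments": {
  "series": [0.5, 0, 0, 0.4, 0, 0, 0, 0.5, 0, 0, 0, 0, 0, 0]
}}

```text
time: 37.0
tool_pos: [0.4399, 0.1001, 0.0257]
tcp_rot: [0.029, 3.141, -0.0]
wrist_force: [-5.6, -4.0, 21.2]
width: 0.172
grip_force: 27.9
```

Emit:
{"name": "move_arm", "arguments": {
  "series": [0.5, 0, 0, 0.3, 0, 0, 0, 0.5, 0, 0, 0, 0, 0, 0]
}}

```text
time: 37.25
tool_pos: [0.4408, 0.1001, 0.024]
tcp_rot: [0.029, 3.139, -0.001]
wrist_force: [-9.1, -5.7, 31.5]
width: 0.174
grip_force: 29.8
```

The force rose to about 30 N near the bottom, so the bail is probably on its stop. I relax, release, rise, and measure the rod numerically.

Emit:
{"name": "move_arm", "arguments": {
  "series": [0.5, 0, 0, -0.5, 0, 0, 0, 4, 0, 0, 0, 0, 0, 0, 4, 0, 0, 0, 0, 0, 0, 4, 0, 0, 0, 0, 0, 0, 4, 0, 0, -2, 0, 0, 0]
}}

```text
time: 37.88
tool_pos: [0.4362, 0.0998, 0.043]
tcp_rot: [-0.03, -3.136, 0.001]
wrist_force: [-0.0, -0.3, -0.8]
width: 0.469
grip_force: 0.0
```

Emit:
{"name": "move_arm", "arguments": {
  "series": [7, 0, 0, -4, 0, 0, 0, 7, 0, 0, -4, 0, 0, 0, 7, 0, 0, -2, 0, 0, 0, 7, 0, 0, 0, 0, 0, 0, 7, 0, 0, 0, 0, 0, 0]
}}

```text
time: 38.5
tool_pos: [0.4376, 0.1, 0.1434]
tcp_rot: [-0.03, -3.139, 0.001]
wrist_force: [0.3, 0.3, -0.0]
width: 0.818
grip_force: 0.0
```

```bash
cat > bail.py <<'E'
from h import *
def pts(th):
    r=np.array([.5805,.097,0]);X=np.array([.9998,-.0204,0]);Y=np.array([.0204,.9998,0]);Z=np.array([0,0,1.])
    P=lambda rad,y,z=0:r+X*(.055-rad*np.cos(th))+Y*y+Z*(.032+rad*np.sin(th)+z)
    return np.array([P(.157,.143),P(.157,-.143),P(.157,.02),P(.217,0),P(.157,-.02)])
if __name__=="__main__":
    for n in("wrist","top"):
        c=calibration(n);im=read_camera(n)
        for th in(0,.05,.1):print(n,th,proj(c,pts(th)).round(1).tolist())
        np.save(n,im)
        g=cv2.cvtColor(im,cv2.COLOR_RGB2GRAY)
        if n=="wrist":
            d=(g<60)
            print("handle rows",np.where(d[:230,255:267].any(1))[0][[0,-1]])
            for u in(75,120,200,320,400,440):print(u,g[225:275,u].tolist())
            for v in(246,252,258):print("row",v,g[v,50:90].tolist(),g[v,430:475].tolist())
E
python3 bail.py
```

```text
wrist 0 [[434.2, 242.0], [83.5, 241.5], [283.4, 241.8], [259.0, 169.4], [234.4, 241.7]]
wrist 0.05 [[439.3, 246.3], [78.4, 245.7], [284.1, 246.1], [259.1, 172.7], [233.7, 246.0]]
wrist 0.1 [[444.5, 251.3], [73.1, 250.7], [284.9, 251.1], [259.1, 177.0], [232.9, 251.0]]
handle rows [170 229]
75 [169, 170, 167, 164, 163, 160, 158, 153, 155, 157, 161, 159, 159, 158, 158, 159, 179, 200, 217, 230, 231, 227, 222, 216, 212, 211, 197, 186, 180, 171, 169, 168, 167, 170, 170, 171, 171, 172, 171, 170, 167, 165, 165, 166, 166, 165, 167, 166, 167, 163]
120 [142, 143, 143, 144, 123, 124, 124, 121, 120, 119, 123, 153, 93, 128, 156, 177, 191, 205, 219, 234, 246, 247, 239, 229, 222, 207, 223, 248, 247, 248, 248, 248, 246, 230, 184, 38, 8, 9, 11, 15, 21, 27, 36, 45, 44, 44, 42, 41, 40, 37]
200 [139, 138, 138, 139, 120, 122, 124, 121, 131, 234, 233, 195, 93, 136, 172, 188, 204, 225, 237, 247, 249, 249, 248, 244, 241, 230, 228, 248, 248, 247, 247, 247, 248, 247, 247, 247, 247, 247, 247, 247, 248, 247, 247, 248, 248, 248, 248, 248, 248, 248]
320 [121, 118, 119, 119, 120, 123, 121, 120, 116, 130, 220, 178,
[... 1478 characters left out ...]
154, 155, 153, 137, 131]
row 258 [163, 162, 165, 167, 167, 168, 169, 168, 169, 170, 168, 169, 169, 169, 167, 167, 170, 170, 169, 170, 167, 170, 170, 170, 169, 170, 186, 225, 239, 244, 246, 247, 246, 242, 234, 224, 210, 193, 170, 146] [208, 225, 234, 242, 247, 248, 246, 245, 243, 238, 229, 185, 99, 48, 46, 46, 45, 47, 50, 48, 47, 49, 47, 47, 48, 49, 48, 46, 46, 48, 47, 50, 47, 48, 48, 48, 61, 100, 127, 145, 153, 155, 151, 133, 140]
top 0 [[132.2, 218.5], [223.0, 214.2], [171.3, 216.6], [177.7, 235.4], [184.0, 216.0]]
top 0.05 [[131.4, 218.1], [222.7, 213.8], [170.7, 216.2], [176.9, 235.1], [183.5, 215.6]]
top 0.1 [[130.5, 217.6], [222.5, 213.2], [170.1, 215.7], [176.1, 234.5], [183.0, 215.1]]
```

The rod measures θ ≈ 0–0.02. I nudge the handle down with closed fingers to make sure it is on the stop.

Emit:
{"name": "move_arm", "arguments": {
  "series": [0, 0, 0, 3, 0, 0, 0, 0, 0, 0, 2.5, 0, 0, 0, 0, 0, 0, 2, 0, 0, 0, 0, 0, 0, 1, 0, 0, 0, 0, 0, 0, 0, 0, 0, 0]
}}

```text
time: 39.22
tool_pos: [0.4375, 0.0999, 0.0585]
tcp_rot: [-0.03, -3.138, 0.001]
wrist_force: [0.8, 0.9, -0.1]
width: 0.001
grip_force: 0.0
```

Emit:
{"name": "move_arm", "arguments": {
  "series": [0, 0, 0, 0.4, 0, 0, 0, 0, 0, 0, 0.3, 0, 0, 0, 0, 0, 0, 0, 0, 0, 0]
}}

```text
time: 39.6
tool_pos: [0.4387, 0.1001, 0.053]
tcp_rot: [0.03, 3.141, 0.0]
wrist_force: [-0.2, -0.5, -0.5]
width: -0.005
grip_force: 0.0
```

Emit:
{"name": "move_arm", "arguments": {
  "series": [0, 0, 0, 0.2, 0, 0, 0, 0, 0, 0, 0, 0, 0, 0]
}}

```text
time: 39.85
tool_pos: [0.4385, 0.1001, 0.0508]
tcp_rot: [-0.03, -3.141, 0.0]
wrist_force: [0.0, -0.2, -0.0]
width: -0.002
grip_force: 0.0
```

Emit:
{"name": "move_arm", "arguments": {
  "series": [0, 0, 0, 0.2, 0, 0, 0, 0, 0, 0, 0, 0, 0, 0]
}}

```text
time: 40.1
tool_pos: [0.4386, 0.1001, 0.0487]
tcp_rot: [0.03, 3.141, 0.0]
wrist_force: [0.3, 0.6, 0.2]
width: -0.001
grip_force: 0.0
```

Emit:
{"name": "move_arm", "arguments": {
  "series": [0, 0, 0, 0.15, 0, 0, 0, 0, 0, 0, 0, 0, 0, 0]
}}

```text
time: 40.35
tool_pos: [0.4387, 0.1001, 0.0479]
tcp_rot: [-0.03, -3.141, 0.0]
wrist_force: [-2.5, -0.2, 6.9]
width: 0.001
grip_force: 3.2
```

Emit:
{"name": "move_arm", "arguments": {
  "series": [0, 0, 0, 0.15, 0, 0, 0, 0, 0, 0, 0, 0, 0, 0]
}}

```text
time: 40.6
tool_pos: [0.4388, 0.1001, 0.0476]
tcp_rot: [-0.03, -3.141, 0.0]
wrist_force: [-6.4, -0.6, 18.1]
width: 0.003
grip_force: 8.9
```

Emit:
{"name": "move_arm", "arguments": {
  "series": [0, 0, 0, 0.15, 0, 0, 0, 0, 0, 0, 0, 0, 0, 0]
}}

```text
time: 40.85
tool_pos: [0.4388, 0.1001, 0.0474]
tcp_rot: [-0.03, -3.14, 0.0]
wrist_force: [-11.4, -2.9, 29.7]
width: -0.001
grip_force: 14.8
```

Hard contact at tip height 40 mm, which is exactly the shut handle's top. I retreat, check, and hand in.

Emit:
{"name": "move_arm", "arguments": {
  "series": [0, 0, 0, -2, 0, 0, 0, 0, 0, 0, -5, 0, 0, 0, 0, 0, 0, -5, 0, 0, 0, 0, 2, -4, -3, 0, 0, 0, 0, 0, -5, 0, 0, 0, 0]
}}

```text
time: 41.48
tool_pos: [0.4184, 0.0102, 0.1976]
tcp_rot: [0.025, 3.135, -0.0]
wrist_force: [0.6, -0.3, 0.3]
width: -0.001
grip_force: 0.0
```

Emit:
{"name": "move_arm", "arguments": {
  "series": [0, 0, -5, 0, 0, 0, 0, 0, 0, -5, 0, 0, 0, 0, 0, 0, -5, 0, 0, 0, 0, 0, 0, 0, 0, 0, 0, 0, 0, 0, 0, 0, 0, 0, 0]
}}

```text
time: 42.1
tool_pos: [0.4137, -0.1392, 0.194]
tcp_rot: [-0.032, -3.141, -0.001]
wrist_force: [0.7, -0.5, -0.0]
width: 0.003
grip_force: 0.0
```

```bash
python3 -c "
from h import *
from bail import pts
im=read_camera('top');c=calibration('top')
a=cv2.imread('pics/top0.png')[:,:,::-1]
for n,r in(('jar',(85,148,125,185)),('pot',(333,148,363,182))):
  x0,y0,x1,y1=r;print(n,np.abs(im[y0:y1,x0:x1].astype(int)-a[y0:y1,x0:x1]).mean())
for o in carts(im,c,z=.05,roi=(50,200,130,270)):print(o)
for roi in((168,180,190,222),(195,180,218,222)):
  x0,y0,x1,y1=roi;g=cv2.cvtColor(im,cv2.COLOR_RGB2GRAY)[y0:y1,x0:x1];v,u=np.where(g<55);v0=v[v<34]
  p=onz(c,np.c_[u+x0,v+y0],.052)[:,:2]-[.5805,.097];p=p@np.array([[1,.0204],[-.0204,1]]);print(p.min(0),p.max(0))
s,_=st();print(s['tool_pos'],s['wrist_force'])
"
```

```text
jar 7.157882882882883
pot 6.903921568627451
(array([435.7, 323.4, 105. ,  42.7,   8.1]), array([104., 234.]))
[-0.11978779 -0.03025223] [-0.00296389  0.01943757]
[-0.12419871 -0.12824556] [-0.00067261 -0.05821531]
[ 0.41382058 -0.13871631  0.19395101] [ 0.1299872   1.02430658 -0.17392852]
```

```bash
python3 -c "
from workcell import *
print(finish_job())"
```

```text
the job is handed in; nothing more can be done
None
```

I handed the job in: I found three cartridges, pushed the two full ones home in the middle and right sleeves, laid the spent one flat in the crate, and swung the bail down to its stop; the jar and cup were not touched.

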